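# Engage the jar mill's drive dogs by feel and latch them

## Robot

A 6-joint arm with a two-finger parallel gripper is mounted at the origin on the work surface. World frame = base frame: x ahead of the robot, y to its left, z up, the work surface at z = 0. Lengths are in m, angles in rad, forces in N, time in s.
With the tool pointing down it reaches from about 0.3 to 0.75 m from the base axis. Payload 8.5 kg.
Tool frame: the origin (TCP) lies at the very end of the fingers, on their centre line; the grasp point (between the pads) lies 19 mm behind it; z points along the fingers, y is the direction in which the jaws open and shut (so a half turn about z gives the same grasp; the last joint's range is limited). The gripper opens to 88 mm and grips with 3 to 60 N. Pads are 18 mm wide; open, the fingers measure 123 mm over their backs; the gripper's body (75 mm by 187 mm) begins 45 mm behind the grasp point.
Start: joints at [-1.489, 0.381, 1.297, -0, 1.464, -0.215], TCP at [0.161, -0.526, 0.239] pointing down, gripper open.
Joint ranges: [-3.11, 3.11], [-0.89, 2.33], [0.22, 2.48], [-1.42, 4.56], [0.17, 2.85], [-2.88, 2.88]. Speed limits (rad/s): [2.39, 2.39, 3.14, 3.14, 3.14, 3.14].

## Interface

Orientations are given as a unit quaternion [w, x, y, z].
In Python, from cell import monitor, optics, job_done gives the robot as it stands.
- The arm moves only by the tool play_rows, never from a script. Its argument "deltas" is a list of rows, each a list of 3 entries, a list of its own where there are three numbers: the turn, a rotation vector about the world's x, y, z in rad, then the shift along the world's x, y, z in mm, then the closure, from 0 (fully open) to 1 (shut). In form: [[[ax, ay, az], [tx, ty, tz], hand], ...]. A call has 1 to 8 rows; each row shifts and turns the commanded pose from where the row before left it; what a row does not reach is not made up. A row lasts 1/10 s, in which the tool goes at most 50 mm and 8.59 degrees, less where a joint would pass 70% of its speed; a pose out of reach is approached as far as the arm can. A call is refused whole if a number of a shift passes 50 or a number of a turn 0.15, either way. A call with a gripper value outside its range is refused whole. The fingers move at their own pace and stop on an object; "force" is the grip in N (left out, the last holds). Time passes only in rows, so rows that do not move let the fingers close. It gives the time, the measured TCP pose, the force and the opening at its end, in the units of the state.
- monitor.state(): the state, without advancing time (a new reading comes with each control period).
- optics.camera(name): name is "side" or "top"; returns a dict with "pixels" (384x512x3 uint8, red, green, blue), "K" (3x3 intrinsics, pixels), "rvec" (rotation vector, rad) and "tvec" (3), from world to camera coordinates, as OpenCV has them. Camera axes: x right, y down, z forward; pixel columns grow to the right and rows downward; lengths in m; the calibration is good to about 2 mm. A picture is of the moment at which its call begins. There is no depth.
- job_done(): hands the job in, once; it reports no verdict.
The state is a dict: "time": time; "qpos": joint angles; "qvel": joint speeds; "tau": joint torques, N m; "position": TCP position; "tcp_rot": TCP orientation; "wrist_force": force on the tool from outside, world axes, zero at the start; "ft_torque": the same for the moment, N m; "gripper_width": opening from 0.0 (shut) to 1.0 (fully open).
Only numpy, scipy, OpenCV 4.12 (cv2) and the standard library are available. Lean on these libraries where they do the work, as an engineer would, in place of code of your own. Each camera call takes 0.05 s, during which the arm holds its last target. There are 200 camera calls.

## Task

Put the blue jar mill into gear: take the red bar knob on top of the gearbox and rock it back and forth while easing it gently down, never forcing the teeth, until the brass toothed ring drops fully home into the gear below. Then slide the yellow latch fully in over the brass ring to lock it down, and let go, leaving the loose things around the mill where they are.

Things in the scene. Friction and masses are not known exactly. Their poses are not given: they have to be found in the camera images.
- machine: Blue jar mill, fixed to the bench. Origin at bench level under the vertical spindle axis, z up. Gearbox 170 mm in x, 230 mm in y (y -150 to +80), its flat top (deck) 100 mm above the bench; on it the red knob and brass ring, and the yellow latch on the -y side. On the +y side two rollers and a white jar, up to 166 mm high (y 80 to 350 mm).
- gear_centre (a point): Centre of the six-toothed steel gear that lies on the deck below the brass ring, on the spindle axis at deck height (100 mm above the bench); this frame is the machine's and does not turn with the gear. Its teeth stand up to 11 mm above the deck. The gear is held by about 0.35 N m of friction; its angle is not measured and differs every time.
- knob_grip (a point): Grip point of the red bar knob, on the spindle axis, 175 mm above the bench when up, 163 mm when fully down. The bar is 56 mm long (this frame's x), 16 mm wide (y), 32 mm tall (17 mm below to 15 mm above this point), on a 20 mm stem, free all round. Take it from above across its 16 mm width. The frame turns with the knob.
- spindle (a joint): Turn of the knob and brass ring about the vertical axis, rad, positive counter-clockwise from above, 0 = bar along the machine's x; limits -2.5 to 2.5. Turns almost freely (0.03 N m).
- knob (a joint): How far the knob and brass ring are down, m: 0 up, 0.012 fully home. Stays where left; takes about 2 N to push down, 8 N up. After 4 mm the ring's teeth land on the gear's, which start out of line. They mesh within about 5 degrees of the middle of a gap; gaps are 60 degrees apart, so rocking through 60 degrees finds one. Once meshed, turning turns the gear too.
- dogring: Brass ring fixed to the knob: flange 60 mm across, 6 mm thick, with six teeth below it (10 mm radial, 8.8 mm wide, 9 mm deep, 20 to 30 mm from the axis). Origin on the spindle axis, 100 mm above the bench with the knob up; flange top 30 mm above this origin. A force above 40 N on the ring damages it; a 5 to 10 N push is ample.
- latch_post (a point): Centre of the top of the latch's yellow post, 20 mm across, 25 to 48 mm above the deck (top 148 mm above the bench). With the latch out it stands 110 mm from the spindle axis on the machine's -y side; push it along the machine's +y. A flat tongue 16 mm wide runs from under it towards the spindle between guides, 19.5 to 25 mm above the deck.
- latch (a joint): How far the latch is slid in towards the spindle (machine's +y), m: 0 out, 0.022 fully in against its stop, tongue over the brass flange. Takes about 2.5 N, stays where left. Unless the knob is fully down the tongue meets the edge of the flange at about 0.006 and cannot go in.
- powder_jar: White jar with a blue cap, 60 mm across, 85 mm high, origin under its centre. Loose; leave alone.
- crucible: White ceramic cup, 64 mm across, 55 mm high, origin under its centre. Loose; leave alone.
- brush: Hand brush lying on the bench, about 0.2 m long. Loose; leave alone.
- oil_can: Green can, 52 mm across, 100 mm high, origin under its centre. Loose; leave alone.

How it is judged:
On the way, in this order (a step that is already met when the one before it is completed fails the run):
1. the knob is fully down with the teeth in mesh (value of joint knob above 0.0108 m), for 0.2 s.
2. the latch is in over the brass ring (value of joint latch above 0.018 m and value of joint knob above 0.0105 m), for 0.2 s.
At the end, for the whole second after the job is handed in: The knob is down by more than 10.5 of its 12 mm and the latch in by more than 18 of its 22 mm, latch and spindle at rest (all of step 2 and velocity of joint latch between -0.005 and 0.005 m/s and velocity of joint spindle between -0.05 and 0.05 rad/s); the robot touches nothing.
It fails at once if the brass ring and its teeth are loaded with more than 40 N (contact force between dogring and anything else above 40 N).
It fails at once if the powder jar is moved by more than 30 mm (distance of powder_jar from where it was at the start of the episode above 0.03 m).
It fails at once if the crucible is moved by more than 30 mm (distance of crucible from where it was at the start of the episode above 0.03 m).
It fails at once if the brush is moved by more than 30 mm (distance of brush from where it was at the start of the episode above 0.03 m).
It fails at once if the oil can is moved by more than 30 mm (distance of oil_can from where it was at the start of the episode above 0.03 m).
It also fails if it takes over 64 s, if anything falls off the work surface, if the arm or the gripper's body presses on something with over 40 N, if the wrist force passes 120 N, or if a joint passes its speed limit or range.

## Working session

There is one attempt and no reset: what is moved stays moved. The work goes in short steps, Python scripts to look and compute and a tool call to move; the robot and the scene stay as the last step left them, time stands still between calls to the robot, and variables do not carry over. Pictures are saved under pics/ and viewed, about 8 in all and at most 12, crops included, and the job is handed in when it is done.

Besides the shell and the picture viewer there is one more tool, called after "Request:" by a JSON object that holds its "fn" and its "kwargs". play_rows: Moves the arm, as the interface text tells. Its arguments: {"type":"object","properties":{"deltas":{"type":"array","items":{"type":"array"}},"force":{"type":"number"}},"required":["deltas"]}

```bash
mkdir -p pics; python3 - <<'E'
from cell import monitor, optics
import cv2,numpy as np,pickle
s=monitor.state();print(s)
for n in("side","top"):
    c=optics.camera(n);pickle.dump(c,open(f"{n}.pkl","wb"))
    cv2.imwrite(f"pics/{n}0.png",cv2.resize(c["pixels"][:,:,::-1],(800,600),interpolation=cv2.INTER_CUBIC))
    R=cv2.Rodrigues(np.array(c["rvec"]))[0];print(n,c["K"],"cam pos",-R.T@np.ravel(c["tvec"]),R)
E
```

```text
{'time': 0.0, 'qpos': array([-1.48928464e+00,  3.81211868e-01,  1.29824028e+00, -1.22306430e-05,
        1.46358951e+00, -2.15332342e-01]), 'qvel': array([-0.00079584, -0.00168999, -0.00198336,  0.00130225, -0.00085445,
        0.00098925]), 'tau': array([ 1.00851932e-03, -4.37926090e+01, -2.24551606e+01,  7.13919383e-02,
        3.52905993e-02, -1.35035216e-04]), 'position': array([ 0.1608322 , -0.52567522,  0.23813615]), 'tcp_rot': array([-7.23289166e-04,  9.89005301e-01,  1.47878293e-01,  4.23744954e-05]), 'wrist_force': array([0.37030139, 0.55721895, 0.78835458]), 'ft_torque': array([-0.02143043,  0.03175074, -0.00706319]), 'gripper_width': 1.0008644081438363}
side [[368.57459488   0.         253.5227943 ]
 [  0.         368.57459488 191.75606874]
 [  0.           0.           1.        ]] cam pos [0.2770325  0.36286735 0.779256  ] [[-0.84422483 -0.53576297  0.01557192]
 [-0.41375705  0.63295625 -0.65434814]
 [ 0.34071915 -0.55885994 -0.75603309]]
top [[363.08001101   0.         257.92716792]
 [  0.         363.08001101 188.48318258]
 [  0.           0.           1.        ]] cam pos [ 0.44247429 -0.08569629  0.85045266] [[ 0.00624034 -0.99970435  0.02350054]
 [-0.98451555 -0.01025926 -0.17499681]
 [ 0.17518617 -0.02204461 -0.98428849]]
```

View pics/side0.png

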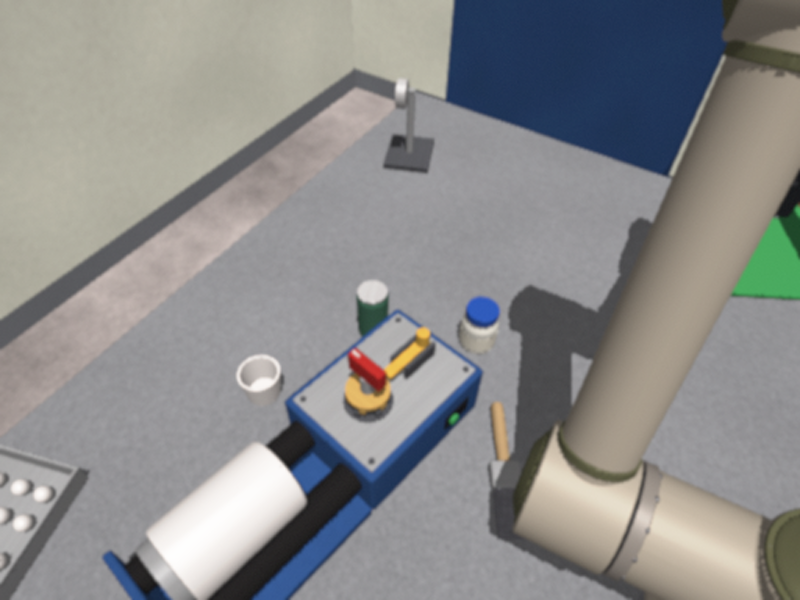

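View pics/top0.png

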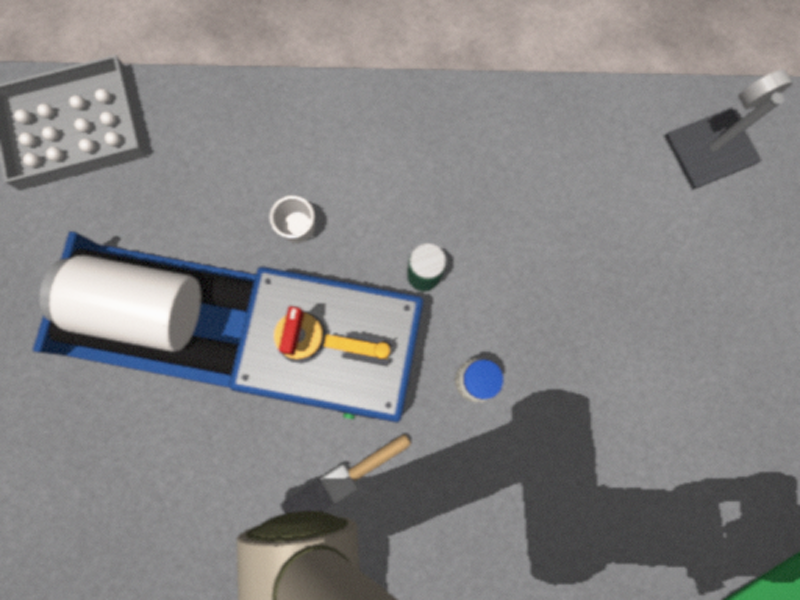

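The top view shows the knob near (292,330), the latch post at (383,349) and the deck corners. The side view shows the knob at (368,368) and the post at (423,336). Enlarging both for exact readings.

```bash
python3 - <<'E'
import cv2,pickle,numpy as np
o=[]
for n,(x,y) in(("side",(205,195)),("top",(165,175))):
    p=pickle.load(open(n+".pkl","rb"))["pixels"][:,:,::-1]
    c=cv2.resize(p[y:y+75,x:x+100],None,fx=8,fy=8,interpolation=cv2.INTER_CUBIC)
    for i in range(0,100,10): cv2.putText(c,str(x+i),(i*8,10),0,.35,(255,255,255),1);cv2.line(c,(i*8,12),(i*8,18),(255,255,255),1)
    for i in range(10,75,10): cv2.putText(c,str(y+i),(0,i*8),0,.35,(255,255,255),1)
    cv2.imwrite(f"pics/{n}c.png",c)
E
```

```text
(no output)
```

View pics/sidec.png

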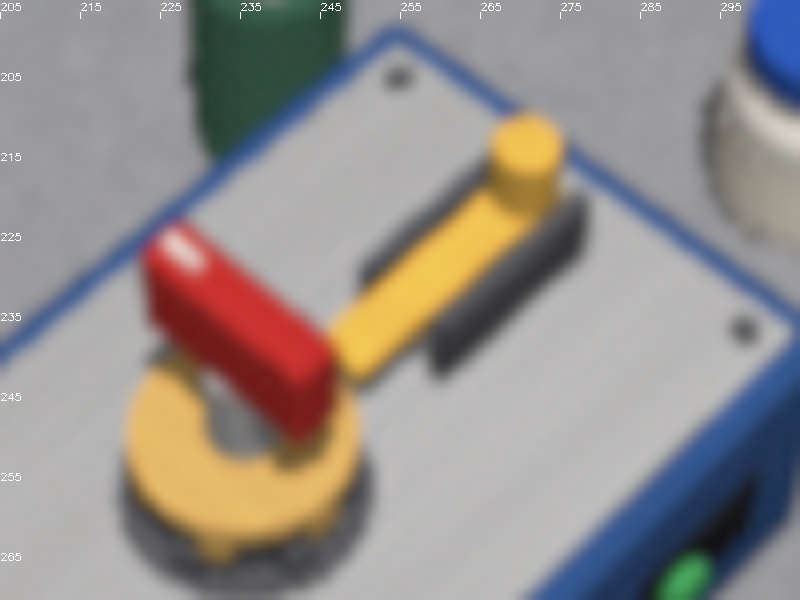

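View pics/topc.png

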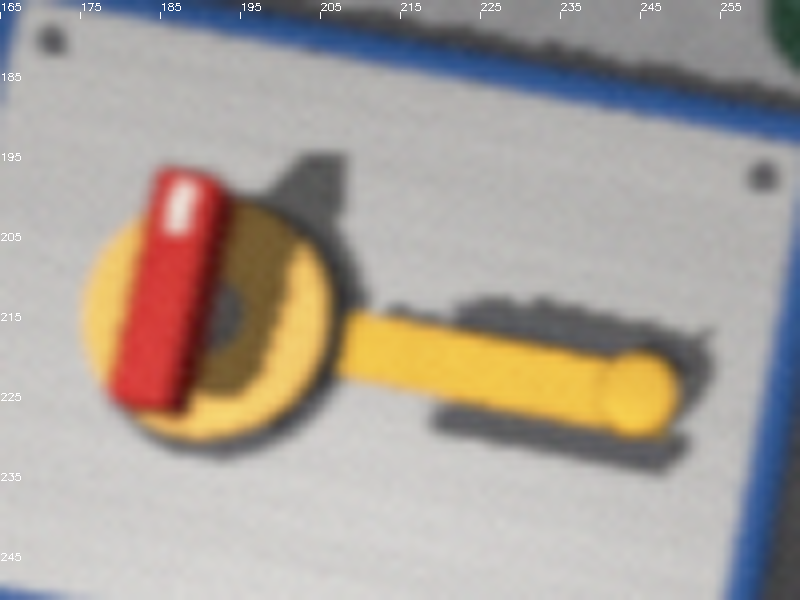

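Side crop: knob top-face centre is about (240,300) in the crop and post top (527,140). Top crop: knob top face about (165,288), post top (639,392), flange centre (207,317). I'll triangulate these.

```bash
cat > h.py <<'E'
import cv2,pickle,numpy as np
C={n:pickle.load(open(n+".pkl","rb")) for n in("side","top")}
OFF={"side":(205,195),"top":(165,175)}
def px(n,p): return np.array(p)/8+OFF[n]-.44
def P(n):
    c=C[n];R=cv2.Rodrigues(np.array(c["rvec"]))[0];return np.c_[R,np.ravel(c["tvec"])]
def ray(n,p):
    M=P(n);d=M[:,:3].T@np.linalg.inv(C[n]["K"])@np.r_[px(n,p),1];return -M[:,:3].T@M[:,3],d
def atz(n,p,z): o,d=ray(n,p);return o+d*(z-o[2])/d[2]
def tri(a,b):
    X=cv2.triangulatePoints(C["side"]["K"]@P("side"),C["top"]["K"]@P("top"),px("side",a).reshape(2,1),px("top",b).reshape(2,1))
    return (X[:3]/X[3]).ravel()
E
python3 - <<'E'
from h import *
np.set_printoptions(precision=4,suppress=True)
print("knobtop",tri((240,300),(165,288)),atz("side",(240,300),.19),atz("top",(165,288),.19))
print("post",tri((527,140),(639,392)),atz("side",(527,140),.148),atz("top",(639,392),.148))
print("screwTL,TR",tri((398,78),(764,178)),tri((743,330),(0,0)))
print("flange",atz("top",(207,317),.13))
t=[atz("top",p,.19) for p in((158,168),(218,178),(172,408),(110,390))];print(t)
s=[atz("side",p,.19) for p in((150,248),(180,220),(335,350),(297,378))];print(s)
for a,b in((t[3],t[0]),(t[2],t[1]),(s[2],s[1]),(s[3],s[0])): d=b-a;print(np.degrees(np.arctan2(d[1],d[0])),np.hypot(*d[:2]))
E
```

```text
knobtop [0.5187 0.0324 0.1871] [0.5181 0.0342 0.19  ] [0.5178 0.0317 0.19  ]
post [ 0.4993 -0.0755  0.1472] [ 0.4997 -0.0747  0.148 ] [ 0.4984 -0.0758  0.148 ]
screwTL,TR [ 0.5592 -0.1067  0.1009] [0.472  0.0415 0.3109]
flange [0.5176 0.0317 0.13  ]
[array([0.5454, 0.0344, 0.19  ]), array([0.5433, 0.0206, 0.19  ]), array([0.4906, 0.029 , 0.19  ]), array([0.4946, 0.0431, 0.19  ])]
[array([0.5452, 0.0335, 0.19  ]), array([0.5439, 0.0226, 0.19  ]), array([0.491 , 0.0337, 0.19  ]), array([0.4943, 0.0452, 0.19  ])]
-9.690925634352388 0.051601274041832484
-9.015693201378545 0.0532865507693555
-11.943391697992077 0.054069129293445775
-13.008414154455588 0.05229873124911369
```

Checks: the post is 109 mm from the axis (expected 110), heights are 187 and 147 mm (190 and 148), and bar length is about 53 mm. The axis is at (0.518, 0.032), machine yaw about -10°, and spindle about 0. The tool needs to turn -0.47 rad about z. I'll move above the knob now.

Request:
{"fn": "play_rows", "kwargs": {"deltas": [[[0, 0, -0.0236], [18, 28, 0], 0], [[0, 0, -0.0236], [18, 28, 0], 0], [[0, 0, -0.0236], [18, 28, 0], 0], [[0, 0, -0.0236], [18, 28, 0], 0], [[0, 0, -0.0236], [18, 28, 0], 0], [[0, 0, -0.0236], [18, 28, 0], 0], [[0, 0, -0.0236], [18, 28, 0], 0], [[0, 0, -0.0236], [18, 28, 0], 0]], "force": 25}}

```text
time: 0.9
position: [0.3053, -0.3006, 0.2386]
tcp_rot: [-0.0, 0.999, 0.053, -0.0]
wrist_force: [0.2, -0.9, -0.1]
gripper_width: 1.001
```

Request:
{"fn": "play_rows", "kwargs": {"deltas": [[[0, 0, -0.0236], [18, 28, 0], 0], [[0, 0, -0.0236], [18, 28, 0], 0], [[0, 0, -0.0236], [18, 28, 0], 0], [[0, 0, -0.0236], [18, 28, 0], 0], [[0, 0, -0.0236], [18, 28, 0], 0], [[0, 0, -0.0236], [18, 28, 0], 0], [[0, 0, -0.0236], [18, 28, 0], 0], [[0, 0, -0.0236], [18, 28, 0], 0]]}}

```text
time: 1.7
position: [0.4493, -0.0766, 0.2386]
tcp_rot: [-0.0, 0.999, -0.041, -0.0]
wrist_force: [-0.8, -0.9, -0.7]
gripper_width: 0.997
```

Request:
{"fn": "play_rows", "kwargs": {"deltas": [[[0, 0, -0.0236], [18, 28, 0], 0], [[0, 0, -0.0236], [18, 28, 0], 0], [[0, 0, -0.0236], [18, 28, 0], 0], [[0, 0, -0.0236], [15, 26, 0], 0], [[0, 0, 0], [0, 0, 0], 0]]}}

```text
time: 2.2
position: [0.5186, 0.0344, 0.2382]
tcp_rot: [-0.0, 0.996, -0.086, -0.0]
wrist_force: [-0.8, -0.8, 0.4]
gripper_width: 1.0
```

Request:
{"fn": "play_rows", "kwargs": {"deltas": [[[0, 0, 0], [-0.6, -2.4, -20], 0], [[0, 0, 0], [0, 0, -20], 0], [[0, 0, 0], [0, 0, -20], 0], [[0, 0, 0], [0, 0, -12], 0], [[0, 0, 0], [0, 0, -10], 0], [[0, 0, 0], [0, 0, 0], 0.3], [[0, 0, 0], [0, 0, 0], 0.6]]}}

```text
time: 2.9
position: [0.5173, 0.0293, 0.1571]
tcp_rot: [0.0, 0.996, -0.088, 0.0]
wrist_force: [0.4, 0.8, -0.0]
gripper_width: 0.84
```

```bash
python3 - <<'E'
from cell import optics
import cv2
o=[]
for n,(x,y) in(("side",(190,170)),("top",(140,165))):
    c=optics.camera(n)["pixels"][:,:,::-1]
    o.append(cv2.resize(c[y:y+110,x:x+80],None,fx=5,fy=5,interpolation=cv2.INTER_CUBIC))
cv2.imwrite("pics/g1.png",cv2.hconcat(o))
E
```

```text
(no output)
```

View pics/g1.png

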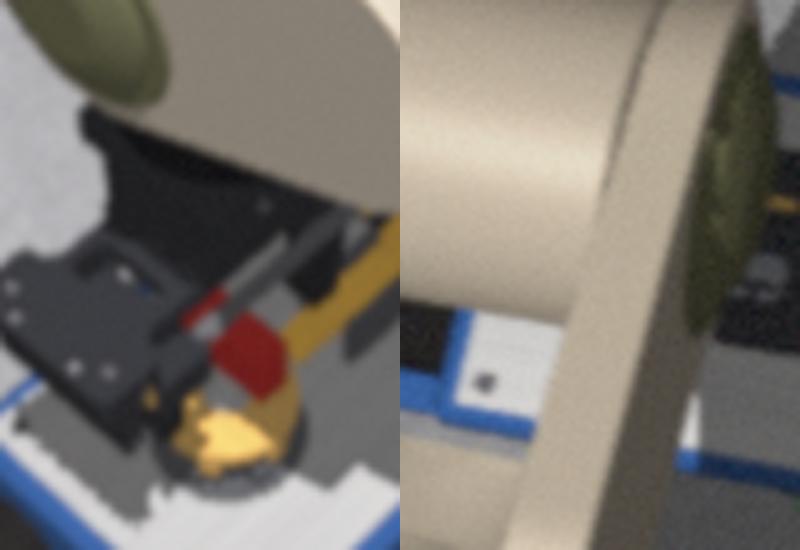

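The side view shows the fingers straddling the red bar; the top view is blocked by the arm. Closing.

Request:
{"fn": "play_rows", "kwargs": {"deltas": [[[0, 0, 0], [0, 0, 0], 0.75], [[0, 0, 0], [0, 0, 0], 0.75], [[0, 0, 0], [0, 0, 0], 1], [[0, 0, 0], [0, 0, 0], 1], [[0, 0, 0], [0, 0, 0], 1], [[0, 0, 0], [0, 0, 0], 1]], "force": 25}}

```text
time: 3.6
position: [0.5176, 0.0322, 0.1568]
tcp_rot: [-0.003, 0.996, -0.088, 0.001]
wrist_force: [5.8, 24.6, -0.4]
gripper_width: 0.207
```

Request:
{"fn": "play_rows", "kwargs": {"deltas": [[[0, 0, 0], [0, 0, 0], 1], [[0, 0, 0], [0, 0, 0], 1]]}}

```text
time: 3.8
position: [0.5177, 0.0325, 0.1568]
tcp_rot: [-0.003, 0.996, -0.087, 0.001]
wrist_force: [4.1, 16.7, 0.5]
gripper_width: 0.199
```

The bar is held, with about 17 N sideways, so the axis lies slightly further in +y. I'll relieve that.

Request:
{"fn": "play_rows", "kwargs": {"deltas": [[[0, 0, 0], [0.2, 1.2, 0], 1], [[0, 0, 0], [0.2, 1.0, 0], 1], [[0, 0, 0], [0, 0, 0], 1], [[0, 0, 0], [0, 0, 0], 1]]}}

```text
time: 4.2
position: [0.5178, 0.0329, 0.1568]
tcp_rot: [-0.001, 0.996, -0.087, 0.0]
wrist_force: [1.0, 7.1, -1.0]
gripper_width: 0.199
```

Request:
{"fn": "play_rows", "kwargs": {"deltas": [[[0, 0, 0], [0.1, 1.4, 0], 1], [[0, 0, 0], [0, 0, -1], 1], [[0, 0, 0], [0, 0, -1], 1], [[0, 0, 0], [0, 0, -1], 1], [[0, 0, 0], [0, 0, 0], 1]]}}

```text
time: 4.7
position: [0.5178, 0.0331, 0.1537]
tcp_rot: [0.0, 0.996, -0.088, 0.0]
wrist_force: [0.7, -0.1, 1.3]
gripper_width: 0.203
```

Request:
{"fn": "play_rows", "kwargs": {"deltas": [[[0, 0, 0], [0, 0, -0.5], 1], [[0, 0, 0], [0, 0, -0.5], 1], [[0, 0, 0], [0, 0, -0.5], 1], [[0, 0, 0], [0, 0, 0], 1]]}}

```text
time: 5.1
position: [0.5179, 0.0332, 0.1526]
tcp_rot: [0.0, 0.996, -0.087, 0.0]
wrist_force: [0.2, -0.4, 5.7]
gripper_width: 0.202
```

The teeth touch at 4.2 mm with 5.7 N. Rocking now with a slight extra press.

Request:
{"fn": "play_rows", "kwargs": {"deltas": [[[0, 0, 0.065], [0, 0, -0.1], 1], [[0, 0, 0.065], [0, 0, -0.1], 1], [[0, 0, 0.065], [0, 0, -0.1], 1], [[0, 0, 0.065], [0, 0, 0], 1], [[0, 0, 0.065], [0, 0, 0], 1], [[0, 0, 0.065], [0, 0, 0], 1], [[0, 0, 0.065], [0, 0, 0], 1], [[0, 0, 0.065], [0, 0, 0], 1]]}}

```text
time: 5.9
position: [0.518, 0.0324, 0.1526]
tcp_rot: [0.001, 0.985, 0.173, 0.0]
wrist_force: [-1.1, -4.9, 7.0]
gripper_width: 0.201
```

Request:
{"fn": "play_rows", "kwargs": {"deltas": [[[0, 0, 0.065], [0, -0.5, 0], 1], [[0, 0, 0.065], [0, 0, 0], 1], [[0, 0, 0.065], [0, 0, 0], 1], [[0, 0, 0.065], [0, 0, 0], 1], [[0, 0, 0.065], [0, 0, 0], 1], [[0, 0, 0.065], [0, 0, 0], 1], [[0, 0, 0.065], [0, 0, 0], 1], [[0, 0, 0.065], [0, 0, 0], 1]]}}

```text
time: 6.7
position: [0.5185, 0.0316, 0.1526]
tcp_rot: [0.001, 0.908, 0.42, 0.001]
wrist_force: [0.6, -6.0, 5.5]
gripper_width: 0.201
```

Request:
{"fn": "play_rows", "kwargs": {"deltas": [[[0, 0, 0], [0, -0.7, -0.2], 1], [[0, 0, -0.035], [0, 0, -0.2], 1], [[0, 0, -0.035], [0, 0, 0], 1], [[0, 0, -0.035], [0, 0, 0], 1], [[0, 0, -0.035], [0, 0, 0], 1], [[0, 0, -0.035], [0, 0, 0], 1], [[0, 0, -0.035], [0, 0, 0], 1], [[0, 0, -0.035], [0, 0, 0], 1]]}}

```text
time: 7.5
position: [0.5182, 0.0318, 0.1525]
tcp_rot: [0.001, 0.953, 0.304, 0.001]
wrist_force: [-0.6, -0.3, 10.0]
gripper_width: 0.202
```

```bash
python3 - <<'E'
from cell import monitor
s=monitor.state();print(s["ft_torque"],s["wrist_force"],s["position"])
E
```

```text
[-0.15529347  0.17044799  0.22270799] [-0.64653077 -0.3171498  10.02262025] [0.51822031 0.03179711 0.15254743]
```

Request:
{"fn": "play_rows", "kwargs": {"deltas": [[[0, 0, -0.035], [0, 0, 0], 1], [[0, 0, -0.035], [0, 0, 0], 1], [[0, 0, -0.035], [0, 0, 0], 1], [[0, 0, -0.035], [0, 0, 0], 1], [[0, 0, -0.035], [0, 0, 0], 1], [[0, 0, -0.035], [0, 0, 0], 1], [[0, 0, -0.035], [0, 0, 0], 1], [[0, 0, -0.035], [0, 0, 0], 1]]}}

```text
time: 8.3
position: [0.518, 0.0322, 0.1525]
tcp_rot: [0.0, 0.986, 0.169, 0.001]
wrist_force: [-1.6, 2.3, 10.5]
gripper_width: 0.2
```

```bash
python3 - <<'E'
from cell import monitor
s=monitor.state();print(s["ft_torque"],s["wrist_force"],s["position"])
E
```

```text
[0.16993822 0.30434059 0.16917684] [-1.55654434  2.27694117 10.53635754] [0.51800057 0.03217598 0.15253014]
```

Request:
{"fn": "play_rows", "kwargs": {"deltas": [[[0, 0, -0.035], [0, 0, 0], 1], [[0, 0, -0.035], [0, 0, 0], 1], [[0, 0, -0.035], [0, 0, 0], 1], [[0, 0, -0.035], [0, 0, 0], 1], [[0, 0, -0.035], [0, 0, 0], 1], [[0, 0, -0.035], [0, 0, 0], 1], [[0, 0, -0.035], [0, 0, 0], 1], [[0, 0, -0.035], [0, 0, 0], 1]]}}

```text
time: 9.1
position: [0.5178, 0.0326, 0.1516]
tcp_rot: [-0.001, 1.0, 0.029, 0.0]
wrist_force: [0.4, 2.5, 2.0]
gripper_width: 0.204
```

```bash
python3 - <<'E'
from cell import monitor,optics
import cv2
s=monitor.state();print(s["ft_torque"],s["wrist_force"],s["position"])
c=optics.camera("side")["pixels"][:,:,::-1]
cv2.imwrite("pics/g2.png",cv2.resize(c[195:275,195:295],None,fx=8,fy=7.5,interpolation=cv2.INTER_CUBIC))
E
```

```text
[ 0.56176231 -0.16041445  0.05885774] [0.39837597 2.45954016 1.95831139] [0.5178088  0.0325719  0.15156657]
```

View pics/g2.png

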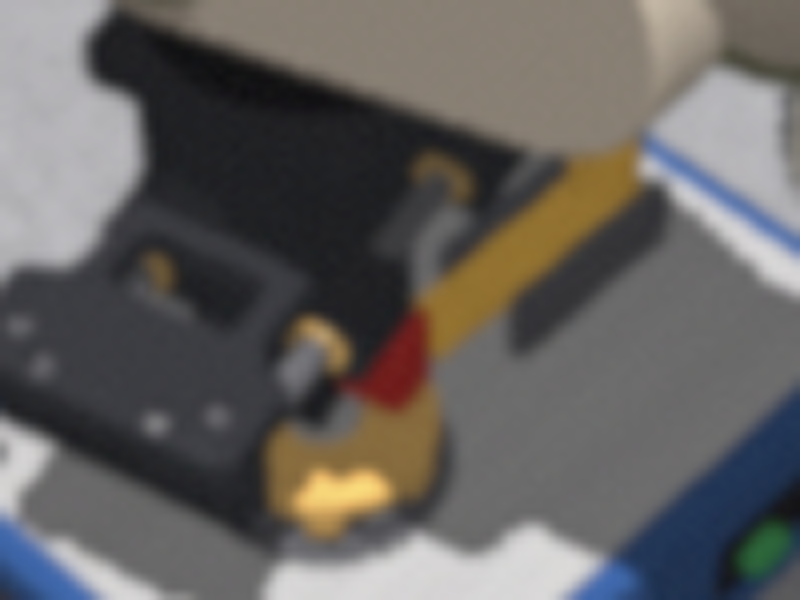

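It dropped: z is 0.1516 and the force fell to 2 N, so the teeth have entered a gap. The view shows the bar held and the ring slightly lower. Easing straight down.

Request:
{"fn": "play_rows", "kwargs": {"deltas": [[[0, 0, 0], [0, -0.3, -0.5], 1], [[0, 0, 0], [0, 0, -0.5], 1], [[0, 0, 0], [0, 0, 0], 1]]}}

```text
time: 9.45
position: [0.5178, 0.0325, 0.1504]
tcp_rot: [-0.001, 1.0, 0.031, 0.0]
wrist_force: [2.0, 5.1, 1.2]
gripper_width: 0.203
```

Request:
{"fn": "play_rows", "kwargs": {"deltas": [[[0, 0, 0], [0.3, 0.8, -0.7], 1], [[0, 0, 0], [0, 0, -0.7], 1], [[0, 0, 0], [0, 0, -0.7], 1], [[0, 0, 0], [0, 0, -0.7], 1], [[0, 0, 0], [0, 0, 0], 1]]}}

```text
time: 9.95
position: [0.5179, 0.0326, 0.1475]
tcp_rot: [-0.0, 1.0, 0.03, -0.0]
wrist_force: [-0.1, 1.7, 1.0]
gripper_width: 0.205
```

Request:
{"fn": "play_rows", "kwargs": {"deltas": [[[0, 0, 0], [0, 0, -0.7], 1], [[0, 0, 0], [0, 0, -0.7], 1], [[0, 0, 0], [0, 0, -0.6], 1], [[0, 0, 0], [0, 0, 0], 1]]}}

```text
time: 10.35
position: [0.5179, 0.0326, 0.1456]
tcp_rot: [-0.0, 1.0, 0.03, -0.0]
wrist_force: [-1.7, 2.8, 1.3]
gripper_width: 0.199
```

Request:
{"fn": "play_rows", "kwargs": {"deltas": [[[0, 0, 0], [0, 0, -0.5], 1], [[0, 0, 0], [0, 0, -0.5], 1], [[0, 0, 0], [0, 0, -0.4], 1], [[0, 0, 0], [0, 0, 0], 1]]}}

```text
time: 10.75
position: [0.518, 0.0326, 0.1447]
tcp_rot: [0.0, 1.0, 0.03, 0.0]
wrist_force: [-2.3, 3.8, 5.5]
gripper_width: 0.202
```

Request:
{"fn": "play_rows", "kwargs": {"deltas": [[[0, 0, 0], [0, 0, -0.4], 1], [[0, 0, 0], [0, 0, -0.3], 1], [[0, 0, 0], [0, 0, 0], 1], [[0, 0, 0], [0, 0, 0], 1]]}}

```text
time: 11.15
position: [0.518, 0.0326, 0.1445]
tcp_rot: [0.0, 1.0, 0.03, 0.0]
wrist_force: [-5.9, 3.9, 10.4]
gripper_width: 0.201
```

It bottomed at 0.1446, which is 12.2 mm of travel, with the force rising to 10 N, so the ring is home. Relieving the press, opening and rising.

Request:
{"fn": "play_rows", "kwargs": {"deltas": [[[0, 0, 0], [0, 0, 0.8], 1], [[0, 0, 0], [0, 0, 0.2], 0.7], [[0, 0, 0], [0, 0, 0], 0.5], [[0, 0, 0], [0, 0, 0], 0.4], [[0, 0, 0], [0, 0, 0], 0.4], [[0, 0, 0], [0, 0, 15], 0.4], [[0, 0, 0], [0, 0, 30], 0.4], [[0, 0, 0], [0, 0, 30], 0.4]]}}

```text
time: 11.95
position: [0.5179, 0.0325, 0.2203]
tcp_rot: [-0.0, 1.0, 0.03, -0.001]
wrist_force: [0.2, 0.7, -0.6]
gripper_width: 0.602
```

Request:
{"fn": "play_rows", "kwargs": {"deltas": [[[0, 0, -0.06], [-5, -31, 0], 1], [[0, 0, -0.06], [-5, -31, 0], 1], [[0, 0, -0.06], [-5, -31, 0], 1], [[0, 0, -0.055], [-6, -31, 0], 1], [[0, 0, 0], [-6, -31, 0], 1], [[0, 0, 0], [0, 0, 0], 1], [[0, 0, 0], [0, 0, 0], 1], [[0, 0, 0], [0, 0, 0], 1]]}}

```text
time: 12.75
position: [0.4912, -0.1217, 0.2196]
tcp_rot: [-0.0, 0.996, -0.087, -0.0]
wrist_force: [0.4, 0.2, -0.0]
gripper_width: 0.006
```

```bash
python3 - <<'E'
from cell import monitor,optics
import cv2
s=monitor.state();print(s["position"],s["gripper_width"],s["wrist_force"],s["tcp_rot"])
c=optics.camera("side")["pixels"][:,:,::-1]
cv2.imwrite("pics/g3.png",cv2.resize(c[165:285,195:355],None,fx=5,fy=5,interpolation=cv2.INTER_CUBIC))
E
```

```text
[ 0.49115281 -0.12169265  0.21962349] 0.006115474237816639 [ 0.35036438  0.17615858 -0.0382746 ] [-8.13948740e-05  9.96197815e-01 -8.71200663e-02 -1.92495576e-05]
```

View pics/g3.png

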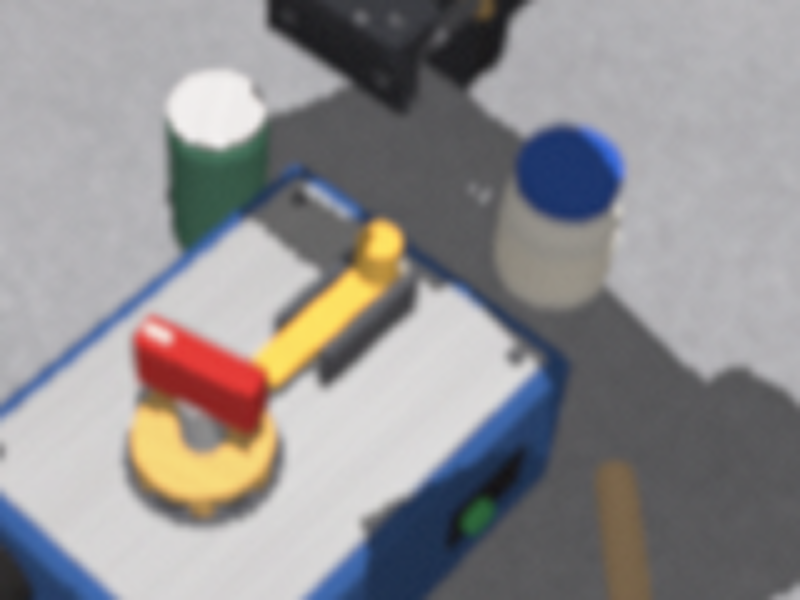

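The ring sits low, the latch is out, and the oil can and jar have not moved. The gripper is behind the post, closed. Descending, then pushing along machine +y.

Request:
{"fn": "play_rows", "kwargs": {"deltas": [[[0, 0, 0], [0, 0, -30], 1], [[0, 0, 0], [0, 0, -30], 1], [[0, 0, 0], [0, 0, -15], 1], [[0, 0, 0], [0, 0, -9], 1], [[0, 0, 0], [0, 0, 0], 1]]}}

```text
time: 13.3
position: [0.4909, -0.1217, 0.135]
tcp_rot: [-0.0, 0.996, -0.087, -0.001]
wrist_force: [0.5, -0.0, 0.8]
gripper_width: 0.004
```

Request:
{"fn": "play_rows", "kwargs": {"deltas": [[[0, 0, 0], [0.7, 3.9, 0], 1], [[0, 0, 0], [0.7, 3.9, 0], 1], [[0, 0, 0], [0.7, 3.9, 0], 1], [[0, 0, 0], [0.5, 3, 0], 1], [[0, 0, 0], [0, 0, 0], 1]]}}

```text
time: 13.8
position: [0.4937, -0.1073, 0.1359]
tcp_rot: [0.0, 0.996, -0.087, 0.0]
wrist_force: [-0.4, 0.1, -0.9]
gripper_width: 0.003
```

Request:
{"fn": "play_rows", "kwargs": {"deltas": [[[0, 0, 0], [0.4, 2.5, 0], 1], [[0, 0, 0], [0.4, 2.5, 0], 1], [[0, 0, 0], [0.4, 2.5, 0], 1], [[0, 0, 0], [0.4, 2.5, 0], 1], [[0, 0, 0], [0, 0, 0], 1]]}}

```text
time: 14.3
position: [0.4953, -0.0976, 0.1357]
tcp_rot: [0.0, 0.996, -0.087, 0.0]
wrist_force: [0.1, -1.5, -0.2]
gripper_width: 0.004
```

Request:
{"fn": "play_rows", "kwargs": {"deltas": [[[0, 0, 0], [0.4, 2.5, 0], 1], [[0, 0, 0], [0.4, 2.5, 0], 1], [[0, 0, 0], [0.3, 2, 0], 1], [[0, 0, 0], [0, 0, 0], 1]]}}

```text
time: 14.7
position: [0.4965, -0.0905, 0.1357]
tcp_rot: [-0.0, 0.996, -0.087, 0.0]
wrist_force: [0.5, -0.9, 0.3]
gripper_width: 0.008
```

Request:
{"fn": "play_rows", "kwargs": {"deltas": [[[0, 0, 0], [0.4, 2, 0], 1], [[0, 0, 0], [0.4, 2, 0], 1], [[0, 0, 0], [0.4, 2, 0], 1], [[0, 0, 0], [0, 0, 0], 1]]}}

```text
time: 15.1
position: [0.4976, -0.0845, 0.1357]
tcp_rot: [-0.0, 0.996, -0.087, 0.0]
wrist_force: [-0.2, -0.3, -0.2]
gripper_width: 0.004
```

Request:
{"fn": "play_rows", "kwargs": {"deltas": [[[0, 0, 0], [0.3, 1.5, 0], 1], [[0, 0, 0], [0.3, 1.5, 0], 1], [[0, 0, 0], [0.2, 1, 0], 1], [[0, 0, 0], [0, 0, 0], 1]]}}

```text
time: 15.5
position: [0.4984, -0.0806, 0.1356]
tcp_rot: [-0.0, 0.996, -0.087, -0.0]
wrist_force: [0.9, -0.9, -0.1]
gripper_width: 0.005
```

```bash
python3 - <<'E'
from cell import monitor,optics
import cv2
c=optics.camera("side")["pixels"][:,:,::-1]
cv2.imwrite("pics/g4.png",cv2.resize(c[165:285,195:355],None,fx=5,fy=5,interpolation=cv2.INTER_CUBIC))
E
```

```text
(no output)
```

View pics/g4.png

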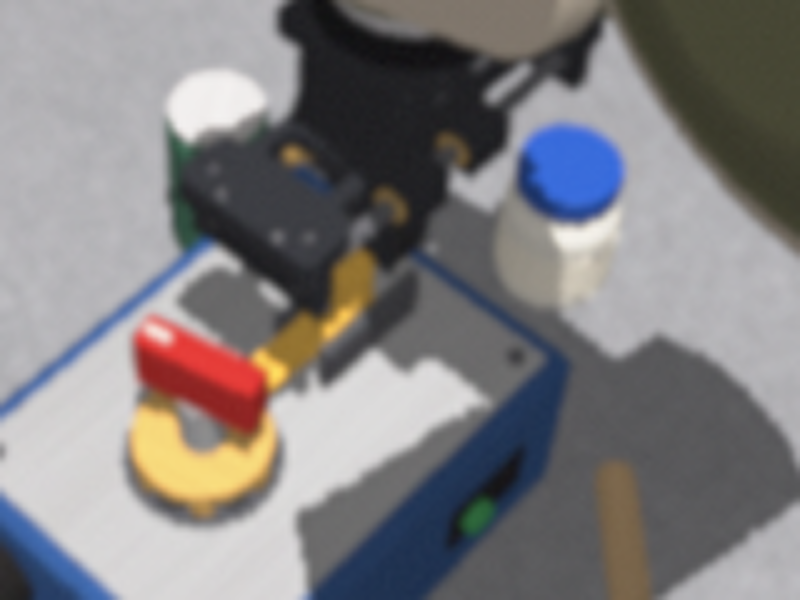

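The post has moved in by roughly half or more; the finger is behind it. Continuing until the stop is felt.

Request:
{"fn": "play_rows", "kwargs": {"deltas": [[[0, 0, 0], [0.2, 1.2, 0], 1], [[0, 0, 0], [0.2, 1.2, 0], 1], [[0, 0, 0], [0.2, 1.2, 0], 1], [[0, 0, 0], [0, 0, 0], 1]]}}

```text
time: 15.95
position: [0.499, -0.0774, 0.1357]
tcp_rot: [0.0, 0.996, -0.087, 0.0]
wrist_force: [0.2, -4.8, -0.3]
gripper_width: 0.008
```

Request:
{"fn": "play_rows", "kwargs": {"deltas": [[[0, 0, 0], [0.2, 1.2, 0], 1], [[0, 0, 0], [0.2, 1.2, 0], 1], [[0, 0, 0], [0.2, 1.2, 0], 1], [[0, 0, 0], [0, 0, 0], 1]]}}

```text
time: 16.35
position: [0.4992, -0.0768, 0.1359]
tcp_rot: [0.003, 0.996, -0.087, -0.0]
wrist_force: [-5.4, -22.0, 0.2]
gripper_width: 0.007
```

The stop is firm at 22 N, after about 21 mm of travel from first contact. Backing off, rising and checking.

Request:
{"fn": "play_rows", "kwargs": {"deltas": [[[0, 0, 0], [-0.6, -4, 0], 1], [[0, 0, 0], [-2, -11, 0], 1], [[0, 0, 0], [-2, -15, 0], 1], [[0, 0, 0], [-2, -15, 20], 1], [[0, 0, 0], [0, -20, 40], 1], [[0, 0, 0], [-20, -40, 20], 1], [[0, 0, 0], [-20, -40, 0], 1], [[0, 0, 0], [0, 0, 0], 1]]}}

```text
time: 17.15
position: [0.4512, -0.2228, 0.2161]
tcp_rot: [0.001, 0.996, -0.09, 0.0]
wrist_force: [0.1, 0.0, -1.2]
gripper_width: 0.007
```

```bash
python3 - <<'E'
from cell import monitor,optics
import cv2
print(monitor.state()["position"])
o=[]
for n,(x,y) in(("side",(205,180)),("top",(165,160))):
    c=optics.camera(n)["pixels"][:,:,::-1]
    o.append(cv2.resize(c[y:y+100,x:x+95],None,fx=4.2,fy=4.2,interpolation=cv2.INTER_CUBIC))
cv2.imwrite("pics/g5.png",cv2.hconcat(o))
E
```

```text
[ 0.45118922 -0.22282672  0.21612256]
```

View pics/g5.png

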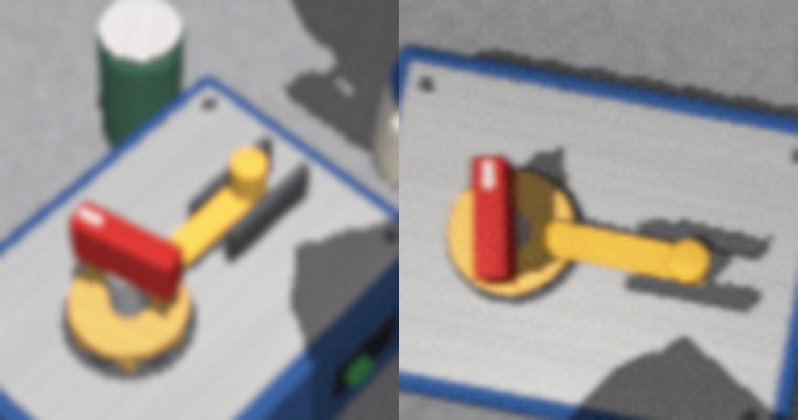

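The post has moved about 10.5 px in the top view, roughly 20–21 mm. The tongue lies over the flange and the robot is clear. Handing in.

```bash
python3 -c "
from cell import job_done;print(job_done())"
```

```text
the job is handed in; nothing more can be done
None
```

The mill is in gear and latched. I handed the job in at about 17 s of the 64 s allowed; the hand-in reports no verdict.

**Knob:** I rocked it through about 60° one way without finding a gap. On the slower way back, pressing about 10 N, the teeth dropped in. I then eased it down until it stopped after about 12.2 mm of travel (12 mm is fully home), with the force rising to 10 N.

**Latch:** I pushed the yellow post along the machine's +y until it met a firm stop, about 21 mm after first contact.

**Last checks:**
- The final pictures show the tongue over the brass flange, and the post moved by about 20–21 mm, against 22 mm nominal and 18 mm required.
- The robot is clear of everything.
- The oil can looks unmoved in the last picture. The powder jar and brush last showed unmoved in a picture before the push ended. I did not look at the crucible again, but the arm's path stayed well clear of it.
- The largest forces at the wrist were about 25 N sideways when gripping the knob, which was slightly off centre and corrected, and 22 N at the latch stop. Neither was a direct reading of the load on the ring.

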